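# Hold the dressing flask down in the press-to-mix machine

### The arm

A 7-joint arm with a two-finger parallel gripper is mounted at the origin on the work surface. World frame = base frame: x ahead of the robot, y to its left, z up, the work surface at z = 0. Lengths are in m, angles in rad, forces in N, time in s.
With the tool pointing down it reaches from about 0.425 to 0.95 m from the base axis. Payload 4.7 kg.
Tool frame: the origin (TCP) lies between the finger pads; the fingertips stand 25 mm ahead of it and the grasp point (between the pads) lies 6 mm ahead of it; x points along the fingers, z is the direction in which the jaws open and shut, and the axes are right-handed (so a half turn about x gives the same grasp; the last joint's range is limited). The gripper opens to 85 mm and grips with 20 to 120 N. Pads are 22 mm wide; open, the fingers measure 114 mm over their backs; the gripper's body (76 mm by 85 mm) begins 54 mm behind the grasp point. The pads swing forward as they close: fully open they stand 13 mm farther back than shut.
Start: joints at [-1.297, 0.469, -0.049, 1.532, 0.024, 1.141, -0.082], TCP at [0.201, 0.644, 0.256] pointing down, gripper open.
Joint ranges: [-2.59, 2.59], [-0.33, 1.99], [-1.39, 1.29], [0.1, 2.45], [-1.04, 4.18], [0.21, 1.99], [-2.66, 2.66]. Speed limits (rad/s): [2.57, 2.57, 3.14, 3.14, 3.14, 3.14, 3.14].

### API

Orientations are given as a 3x3 rotation matrix whose columns are the frame's x, y, z axes.
In Python, from rig import * gives the robot as it stands. Calls block until the motion is done:
- movep(position, orientation): joint-space move of the TCP to a pose.
- move_l(position, attitude=None, feed=0.15, until_force=None): straight line of the TCP; attitude=None keeps the orientation; feed is the mean speed in m/s. With until_force (N) it stops when the force on the tool has changed by that much, and returns True; else False.
- move_joints(angles): joint-space move.
- command_gripper(opening, newtons=None): finger opening in m; newtons is the grip in N (None keeps the last); returns when the fingers have stopped.
- sleep(seconds).
- inverse_kinematics(position, orientation): joint angles nearest the present ones, or None.
- sense(): the state.
- camera(name): name is "scene" or "top"; returns (picture, depth): 420x560x3 uint8, red, green, blue; 420x560 float32, m along the optical axis (not along the pixel's ray), 0 where there is no reading.
- camera_params(name): a dict with "K" (3x3 intrinsics, pixels), "position" and "rotation" of the camera in the world. Camera axes: x right, y down, z forward; pixel columns grow to the right and rows downward; lengths in m; the calibration is good to about 2 mm. A picture is of the moment at which its call begins. camera_params takes no time and is no camera call.
A pose or a line that the arm cannot do raises Unreachable and nothing moves.
- finish_job(): hands the job in, once; it reports no verdict.
The state is a dict: "time_s": time; "joint_pos": joint angles; "qd": joint speeds; "joint_efforts": joint torques, N m; "position": TCP position; "tcp_rot": TCP orientation; "wrist_force": force on the tool from outside, world axes, zero at the start; "ft_torque": the same for the moment, N m; "finger_gap": finger opening in m.
Only numpy, scipy, OpenCV 4.12 (cv2) and the standard library are available. Lean on these libraries where they do the work, as an engineer would, in place of code of your own. Each camera call takes 0.05 s, during which the arm holds its last target. There are 200 camera calls.

### The job

Open the mixing machine's cover and swing it gently all the way back onto its stop. Then take the round glass flask, keep it upright, place it (without dropping it) in the machine's sprung ring, and press the flask down until the ring is all the way down. Finish while still holding the flask pressed down like that; leave the cover open and the other things on the counter where they are.

Things in the scene. Friction and masses are not known exactly. Their poses are not given: they have to be found in the camera images.
- flask_center (a point): Round clear glass flask, 145 mm tall, 0.2-0.3 kg, upright on the counter. Point on its axis half-way up (72.5 mm above the foot); z its axis. From the foot up: flat foot 44 mm across; ball belly 84 mm across, centred 36 mm up; straight neck 30 mm across from 75 to 128 mm (grip here from above); dark stopper 36 mm across, 131 to 145 mm up. Press by the neck or on the stopper.
- mixer: The mixing machine: a black square open-topped box fixed to the counter, 150 x 150 mm, walls 110 mm high and 6 mm thick. Origin at the centre of its underside, z up. The cover's hinge runs along its x at its +y wall; the cover's handle is at its -y side. Its inside deck is 46 mm above the counter; the ring stands in the middle above the deck.
- cover_hinge (a point): Middle of the cover's hinge line, 78 mm along the machine's +y from its centre, 110 mm above the counter. Its axes are those of the machine; the hinge line runs along x.
- cover_handle (a point): Middle of the cover's handle bar, 10 mm thick, parallel to the hinge line, 200 mm from it and 4 mm above its level when shut. It joins two arms (110 mm clear between) sticking out of the cover's free edge in the cover's plane; 42 mm clear gap between bar and cover edge. Pinched from above it turns in the grip as the cover swings. Point moves with the cover.
- cover (a joint): Angle of the flat cover (0.2 kg, 6 mm thick, 150 x 150 mm) in rad: 0 shut and level; grows as the handle rises and swings over towards the machine's +y; 2.0 is on its stop, leaning back beyond upright. A stiff hinge (about 0.24 N m friction) keeps it where it is left. Starts at 0 to 0.5.
- cradle_top (a point): Centre of the top plane of the sprung steel ring in the machine, 82 mm outside and 62 mm inside diameter, 12 mm high, z up. At rest its top is 90 mm above the counter. The flask's belly sits in it, centring itself, with the flask's foot 7 mm below this point (so the half-way point of the flask is 65 mm above it).
- cradle (a joint): How far the ring is pressed down, in m: 0 up at rest, 0.020 all the way down on its stop. Springs: about 5 N to start it, 13 N at the stop (the flask's own weight does not move it).
Things that resemble listed ones, but are neither listed nor needed, are in the scene too. Of the things that look like the part that bears flask_center, the smallest one is meant.

How it is judged:
By the outcome, as a careful person would: the job done as asked, in the order asked, and still so for the second after the job is handed in, while the arm keeps its last pose, push and grip.
It also fails if it takes over 72 s, if anything falls off the work surface, if the arm or the gripper's body presses on something with over 40 N, if the wrist force passes 120 N, or if a joint passes its speed limit or range.

## Working session

There is one attempt and no reset: what is moved stays moved. The work goes in short steps, each a Python script; the robot and the scene stay as the last script left them, time stands still between calls to the robot, and variables do not carry over. Pictures are saved under pics/ and viewed, on a budget of 10 in all, crops included, one or two more only if the job needs it, and the job is handed in when it is done.

```bash
mkdir -p pics; ls; python3 - <<'E'
from rig import *
import cv2,numpy as np
for n in("scene","top"):
    p,d=camera(n); cv2.imwrite(f"pics/{n}0.png",p[:,:,::-1]); np.save(f"{n}0.npy",d); np.save(f"{n}0rgb.npy",p)
    c=camera_params(n); print(n,c)
print(sense())
E
```

```text
pics
scene {'K': array([[401.13014364,   0.        , 276.23988542],
       [  0.        , 401.13014364, 209.72708557],
       [  0.        ,   0.        ,   1.        ]]), 'position': array([0.81116655, 0.40815186, 0.49235017]), 'rotation': array([[-0.82504054,  0.3172974 , -0.46757937],
       [ 0.56502807,  0.45273817, -0.68976186],
       [-0.00716862, -0.83327697, -0.55280929]])}
top {'K': array([[542.26472045,   0.        , 283.02409754],
       [  0.        , 542.26472045, 211.89811433],
       [  0.        ,   0.        ,   1.        ]]), 'position': array([ 0.42523983, -0.06210506,  1.22225009]), 'rotation': array([[ 0.01535529, -0.99784146,  0.06384854],
       [-0.99973491, -0.01641732, -0.01614233],
       [ 0.01715571, -0.06358375, -0.99782904]])}
{'time_s': 0.1, 'joint_pos': array([-1.29687782,  0.46937531, -0.04857995,  1.5335972 ,  0.02410138,
        1.14102092, -0.08231192]), 'qd': array([ 0.00232318, -0.00050641, -0.00077222, -0.00353703, -0.00039795,
        0.00116773, -0.00076452]), 'joint_efforts': array([ 8.17736454e-04, -5.11513281e+01, -4.68986726e-02, -2.38391340e+01,
        1.08353447e-02,  4.32671484e-03,  2.07064318e-05]), 'position': array([0.20113975, 0.64381414, 0.25534687]), 'tcp_rot': array([[-4.71117664e-04, -9.54501214e-01,  2.98206659e-01],
       [-1.75299008e-03,  2.98207022e-01,  9.54499607e-01],
       [-9.99998353e-01, -7.30716898e-05, -1.81372175e-03]]), 'wrist_force': array([-0.46239864,  0.05945633,  0.28675982]), 'ft_torque': array([ 0.08011429,  0.00303609, -0.0129314 ]), 'finger_gap': 0.08522057148015182}
```

View pics/scene0.png

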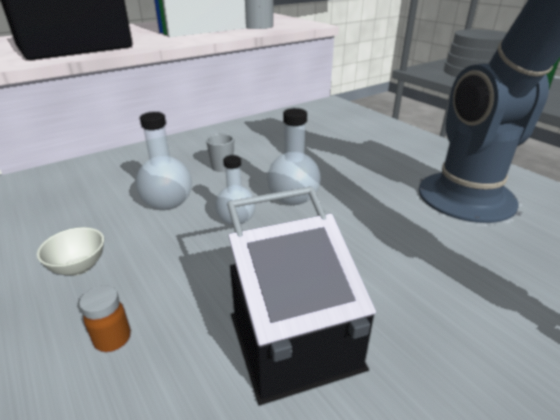

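View pics/top0.png

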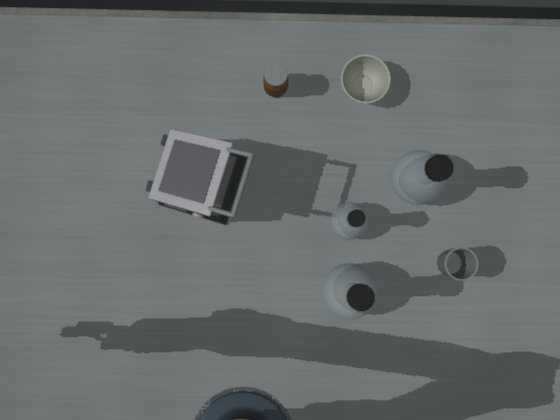

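The top view shows the mixer at about (200,180) with its hinge on the left (+y) and the cover ajar, the handle bar near (240,180). The smallest flask has its stopper at (356,218). In the scene view its stopper is at (233,161) and the bar runs from (228,202) to (315,190).

```bash
cat > h.py <<'E'
import numpy as np,cv2
def rays(c,uv):
    uv=np.atleast_2d(uv).astype(float)
    return np.c_[uv,np.ones(len(uv))]@np.linalg.inv(c["K"]).T@c["rotation"].T
def onplane(c,uv,z):
    r=rays(c,uv); return c["position"]+r*((z-c["position"][2])/r[:,2])[:,None]
def cloud(c,d):
    v,u=np.mgrid[:d.shape[0],:d.shape[1]]
    r=rays(c,np.c_[u.ravel(),v.ravel()]); P=c["position"]+r*d.reshape(-1,1)
    P[d.ravel()==0]=np.nan; return P.reshape(*d.shape,3)
E
python3 - <<'E'
from rig import *
from h import *
for n,roi in(("top",(120,230,145,260)),("scene",(185,400,220,380))):
    c=camera_params(n); d=np.load(n+"0.npy"); rgb=np.load(n+"0rgb.npy").astype(int)
    P=cloud(c,d); a,b,l,r=roi
    Q=P[a:b,l:r].reshape(-1,3); col=rgb[a:b,l:r].reshape(-1,3)
    m=(Q[:,2]>.118)&(col.mean(1)>70); Q2=Q[m]
    # robust plane
    rng=np.random.default_rng(0);best=0
    for i in range(300):
        s=Q2[rng.choice(len(Q2),3,False)];nn=np.cross(s[1]-s[0],s[2]-s[0]);nn/=np.linalg.norm(nn)+1e-12
        k=abs((Q2-s[0])@nn)<.003
        if k.sum()>best:best=k.sum();K=k
    I=Q2[K];ce=I.mean(0);nn=np.linalg.svd(I-ce,full_matrices=False)[2][2];nn*=np.sign(nn[2])
    print(n,len(Q2),best,"n",nn,"tilt",np.arccos(nn[2]),"yhat dir",np.arctan2(nn[1],nn[0]))
    yh=np.r_[nn[:2]/np.hypot(*nn[:2]),0]; xh=np.array([yh[1],-yh[0],0])
    s=(I-ce)@xh; ud=np.cross(xh,nn); t=(I-ce)@ud
    print(" centre",ce,"xext",np.percentile(s,[0,1,50,99,100]),"t(+ to hinge?)",ud,np.percentile(t,[0,1,50,99,100]), "zrange",np.percentile(I[:,2],[0,1,99,100]))
    # rect of white cover+ panel
    dk=(rgb.max(2)<60)
    q=(s,t)
    mid=ce+xh*(np.percentile(s,1)+np.percentile(s,99))/2; print(" mid",mid)
    # stoppers
    roi2=(200,235,340,370) if n=="top" else (150,175,220,246)
    a,b,l,r=roi2; mk=(rgb[a:b,l:r].max(2)<45); vv,uu=np.nonzero(mk)
    print(" stopper px",uu.mean()+l,vv.mean()+a,mk.sum(),uu.min()+l,uu.max()+l,vv.min()+a,vv.max()+a,"P",np.nanmedian(P[a:b,l:r][mk],0),"onplane", onplane(c,[uu.mean()+l,vv.mean()+a],.138))
E
```

```text
top 5348 4415 n [0.10771608 0.36740134 0.92380382] tilt 0.39289687930543377 yhat dir 1.2856047161535566
 centre [0.57079452 0.09585881 0.15467479] xext [-0.07559879 -0.07330425 -0.00019985  0.07271333  0.0746242 ] t(+ to hinge?) [-0.25990419 -0.88648932  0.38286617] [-0.0984051  -0.08680881 -0.00195846  0.11175298  0.11364315] zrange [0.11806949 0.11988437 0.19783022 0.19984213]
 mid [0.57051099 0.09594194 0.15467479]
 stopper px 356.05479452054794 217.93607305936072 219 348 364 210 226 P [ 0.48432091 -0.22495933  0.14598897] onplane [[ 0.48488818 -0.22641065  0.138     ]]
scene 13454 12753 n [0.10570875 0.36930995 0.92327451] tilt 0.3942770757406479 yhat dir 1.2920170310567078
 centre [0.57680624 0.10688056 0.14916973] xext [-0.07873165 -0.07582212  0.00166581  0.07004555  0.07174998] t(+ to hinge?) [-0.25406878 -0.88762879  0.38414083] [-0.07743489 -0.07499045 -0.00555005  0.11955002  0.12390155] zrange [0.11801912 0.11893876 0.19552496 0.19716196]
 mid [0.57402947 0.10767536 0.14916973]
 stopper px 231.65333333333334 161.72 150 224 239 156 167 P [ 0.49135836 -0.21485225  0.14389614] onplane [[ 0.48693121 -0.2239077   0.138     ]]
```

```bash
cat >> h.py <<'E'
YAW=-0.282
xh=np.array([np.cos(YAW),np.sin(YAW),0]); yh=np.array([-np.sin(YAW),np.cos(YAW),0]); zh=np.array([0,0,1.])
HINGE=np.array([.5947,.179,.110])
def R(z=yh): return np.column_stack([-zh,np.cross(z,-zh),z])
def handle(th): return HINGE+yh*(-.2*np.cos(th)+.004*np.sin(th))+zh*(.2*np.sin(th)+.004*np.cos(th))
E
python3 - <<'E'
from rig import *
from h import *
up=np.array([0,0,.006]); 
print(handle(.393),handle(2.0),[inverse_kinematics(handle(t)+up,R()) is not None for t in np.linspace(.39,2.05,12)])
s=sense(); move_l(s["position"]+[0,0,.1],feed=.3)
h=handle(.393); movep(h+[0,0,.12],R()); command_gripper(.045,30)
hit=move_l(h+[0,0,.004],feed=.12,until_force=8); s=sense(); print(hit,s["position"],h,s["wrist_force"])
p,d=camera("scene"); cv2.imwrite("pics/s1.png",p[:,:,::-1]); print(s["time_s"])
E
```

```text
[0.54371377 0.00301606 0.19028734] [0.61887298 0.2624354  0.2901949 ] [True, True, True, True, True, True, True, True, True, True, True, True]
False [0.54425866 0.00293136 0.19497635] [0.54371377 0.00301606 0.19028734] [-0.86612578  0.30390423  0.28812708]
4.75
```

View pics/s1.png

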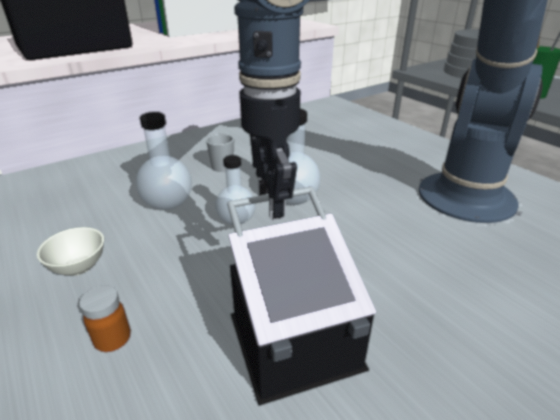

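The fingers straddle the bar at about (275,197), with one finger in the gap between bar and cover. I'll close and swing.

```bash
python3 - <<'E'
from rig import *
from h import *
command_gripper(0.0,30); s0=sense(); print("gap",s0["finger_gap"],s0["wrist_force"])
off=np.array([0,0,.005])
for th in np.arange(.393,1.93,.11):
    hit=move_l(handle(th)+off,feed=.12,until_force=15)
    s=sense(); print(round(th,2),hit,s["wrist_force"].round(1),round(s["finger_gap"],4))
    if hit: break
p,d=camera("scene"); cv2.imwrite("pics/s2.png",p[:,:,::-1]); print(s["time_s"])
E
```

```text
gap 0.00862035421229961 [-1.87851651 -4.72891769  1.90730094]
0.39 False [-2.  -6.2  1.3] 0.0086
0.5 False [-2.1 -5.2  3.8] 0.0089
0.61 False [-2.3 -5.7  3.6] 0.0087
0.72 False [-2.7 -5.   5.5] 0.009
0.83 False [-5.3 -5.2  7.8] 0.009
0.94 False [-5.  -5.3  9. ] 0.0086
1.05 False [-4.6 -4.7  8.7] 0.0088
1.16 False [-3.4 -2.7  8.3] 0.0087
1.27 False [-1.5 -0.6  5.7] 0.0089
1.38 False [ 0.1 -0.3  4.4] 0.0086
1.49 False [1.  0.6 4.3] 0.0085
1.6 False [0.5 0.8 2.6] 0.0089
1.71 False [1.1 0.2 0.6] 0.0084
1.82 False [ 1.3 -1.3 -0. ] 0.0086
9.7917
```

View pics/s2.png

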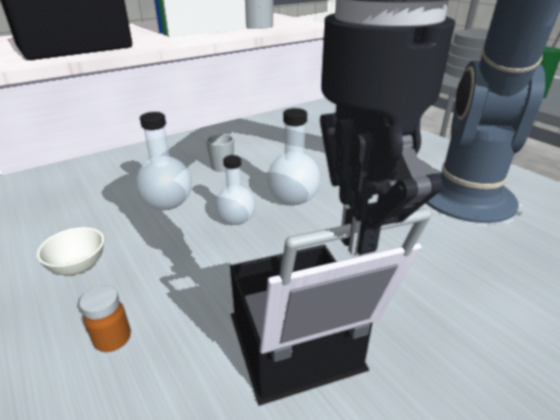

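The cover follows in the grip: the bar at about (355,230) is held and the cover is past upright. Next I'll take it gently to the stop.

```bash
python3 - <<'E'
from rig import *
from h import *
off=np.array([0,0,.005])
for th in np.arange(1.86,2.09,.03):
    hit=move_l(handle(th)+off,feed=.03,until_force=5)
    s=sense(); print(round(th,2),hit,s["wrist_force"].round(1),s["position"].round(4))
    if hit or abs(s["wrist_force"]@yh)>8: break
command_gripper(.045); s=sense(); print(s["wrist_force"].round(1))
move_l(s["position"]+[0,0,.09],feed=.2)
movep([.50,-.10,.40],R())
for n in("scene","top"):
    p,d=camera(n); cv2.imwrite(f"pics/{n}3.png",p[:,:,::-1]); np.save(f"{n}3.npy",d); np.save(f"{n}3rgb.npy",p)
print(sense()["time_s"])
a=cv2.imread("pics/scene3.png");b=cv2.imread("pics/top3.png")
cv2.imwrite("pics/c3.png",np.hstack([a[190:410,200:420],b[100:320,110:330]]).repeat(1,0))
E
```

```text
1.86 False [ 1.3 -0.9 -4.7] [0.6115 0.2373 0.305 ]
1.89 False [ 0.9 -1.3 -5.2] [0.6132 0.2433 0.303 ]
1.92 False [ 1.  -2.1 -6.2] [0.6147 0.2487 0.301 ]
1.95 False [ 0.2 -1.8 -6.9] [0.6163 0.254  0.2988]
1.98 False [-1.3 -2.  -7.7] [0.6178 0.2593 0.2964]
2.01 True [-0.8  0.6  5.8] [0.618  0.2597 0.2962]
[ 0.2 -0.1 -0.2]
14.4
```

View pics/c3.png

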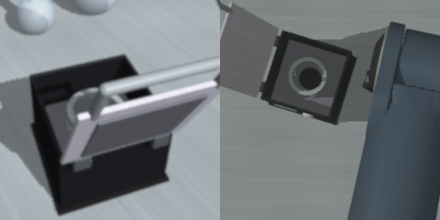

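The crop shows the cover leaning back. The ring is in view from above, centred at about (197,175) in full-image pixels. I'll measure the cover angle, the ring and the flask neck.

```bash
python3 - <<'E'
from rig import *
from h import *
c=camera_params("scene"); d=np.load("scene3.npy"); P=cloud(c,d)
Q=P[190:410,250:430].reshape(-1,3); Q=Q[(Q[:,2]>.13)&(Q[:,2]<.26)&(abs((Q-HINGE)@xh)<.08)&(abs((Q-HINGE)@yh)<.13)]
rng=np.random.default_rng(0);best=0
for i in range(300):
    s=Q[rng.choice(len(Q),3,False)];nn=np.cross(s[1]-s[0],s[2]-s[0]);nn/=np.linalg.norm(nn)+1e-12
    k=abs((Q-s[0])@nn)<.003
    if k.sum()>best:best=k.sum();K=k
I=Q[K];nn=np.linalg.svd(I-I.mean(0),full_matrices=False)[2][2]; nn*=np.sign(nn@yh)
print("cover angle",np.arctan2(nn@yh,nn[2]),best,len(Q),"yaw resid",nn@xh)
c=camera_params("top"); g=np.load("top3rgb.npy"); P=cloud(c,np.load("top3.npy"))
u0,v0=197,175; gr=g[v0-28:v0+28,u0-28:u0+28].mean(2); Z=P[v0-28:v0+28,u0-28:u0+28]
m=((Z[...,2]>.08)&(Z[...,2]<.1)).astype(np.uint8); vv,uu=np.nonzero(m); print("ring px",m.sum(),uu.min(),uu.max(),vv.min(),vv.max(),"medZ",np.nanmedian(Z[...,2][m>0]))
yy,xx=np.mgrid[:56,:56]; m[np.hypot(xx-28,yy-28)>26]=0
cs,_=cv2.findContours(m,cv2.RETR_EXTERNAL,cv2.CHAIN_APPROX_NONE); k=max(cs,key=cv2.contourArea); (x,y),r=cv2.minEnclosingCircle(k); e=cv2.fitEllipse(k)
print("circle",x+u0-28,y+v0-28,r,"ell",e,onplane(c,[x+u0-28,y+v0-28],.09),onplane(c,[e[0][0]+u0-28,e[0][1]+v0-28],.09))
print("mixer centre from hinge",HINGE-.078*yh)
cv2.imwrite("pics/r3.png",np.hstack([cv2.resize(g[v0-45:v0+45,u0-45:u0+45,::-1],(450,450),interpolation=0),cv2.resize(m*255,(300,450),interpolation=0)[...,None].repeat(3,2)]))
E
```

```text
cover angle 1.976258864680285 5575 5982 yaw resid 0.0027824277837049487
ring px 591 0 55 0 48 medZ 0.09053612620290163
circle 197.62018585205078 175.34364128112793 19.666240692138672 ell ((28.670785903930664, 28.44175910949707), (37.929832458496094, 38.52030563354492), 97.1950912475586) [[0.57150447 0.09975499 0.09      ]] [[0.57129945 0.09964398 0.09      ]]
mixer centre from hinge [0.57299438 0.10408094 0.11      ]
```

View pics/r3.png

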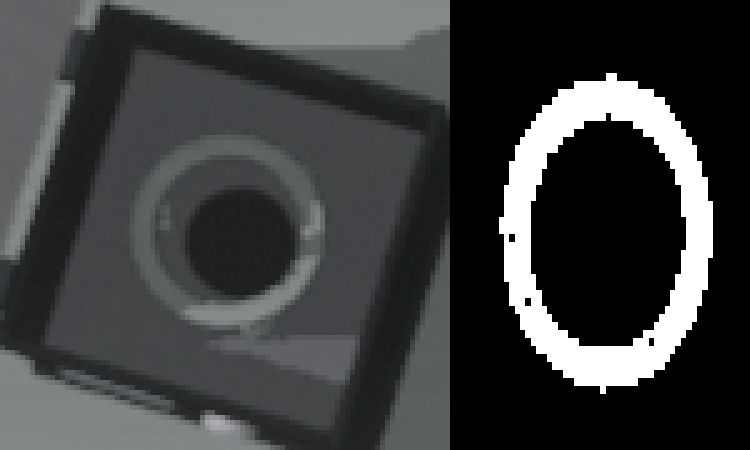

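The enlarged view shows the ring clear in the box, at (0.571, 0.100). The plane fit gives a cover angle of 1.976, so I'll nudge the bar with closed fingers to make sure it is on the stop. Then I'll go for the flask.

```bash
python3 - <<'E'
from rig import *
from h import *
b=np.array([.618,.2597,.296]); st=b-.065*yh
command_gripper(0)
movep(st+[0,0,.09],R()); move_l(st,feed=.2)
hit=move_l(b+.01*yh,feed=.04,until_force=6); s=sense(); print(hit,(s["position"]-b)@yh,s["wrist_force"].round(1),s["wrist_force"]@yh)
sleep(.3); s=sense();print((s["position"]-b)@yh,s["wrist_force"]@yh)
hit=move_l(s["position"]+.006*yh,feed=.01,until_force=7);s=sense();print(hit,(s["position"]-b)@yh,s["wrist_force"]@yh)
move_l(st,feed=.2); move_l(st+[0,0,.09],feed=.3)
f=np.array([.4857,-.2245,0])
movep(f+[0,0,.30],R()); command_gripper(.085,40)
p,d=camera("scene"); cv2.imwrite("pics/s4.png",p[:,:,::-1]); np.save("scene4.npy",d)
hit=move_l(f+[0,0,.116],feed=.12,until_force=5); s=sense(); print(hit,s["position"],s["wrist_force"].round(1),s["time_s"])
p,d=camera("scene"); cv2.imwrite("pics/s5.png",p[:,:,::-1])
E
```

```text
True -0.018736833282150853 [-0.5 -1.6  1.2] -1.71708720280412
-0.018780302064143745 -0.03251663833561324
True -0.01884935781388346 -0.03725981334826932
False [ 0.48612885 -0.22471881  0.11661332] [ 0.1  0.4 -0.3] 23.525
```

View pics/s5.png

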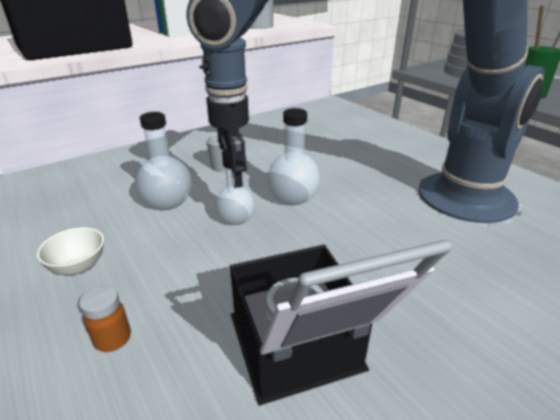

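The gripper straddles the small flask's neck at about (235,180). The cover is resting back and barely moved under the nudge, so it is on its stop. Next: grip, lift and carry.

```bash
python3 - <<'E'
from rig import *
from h import *
command_gripper(0,70); s=sense(); g=s["position"]; print("gap",s["finger_gap"],g,s["wrist_force"].round(1))
move_l(g+[0,0,.18],feed=.15); s=sense(); print("gap",s["finger_gap"],s["wrist_force"].round(2))
r=np.array([.5714,.0997,0]); np.save("gz.npy",g)
movep(r+[0,0,g[2]+.18],R()); move_l(r+[0,0,g[2]+.12],feed=.1)
s=sense(); print(s["finger_gap"],s["wrist_force"].round(2),s["position"],s["time_s"])
p,d=camera("scene"); cv2.imwrite("pics/s6.png",p[:,:,::-1])
E
```

```text
gap 0.030366532503139882 [ 0.4858888  -0.22470347  0.1162506 ] [-0.2  0.1  2.5]
gap 0.03056044629388562 [-0.08  0.63 -2.35]
0.030562568435416756 [ 1.28 -0.39 -2.71] [0.57190141 0.09941406 0.23675752] 27.4917
```

View pics/s6.png

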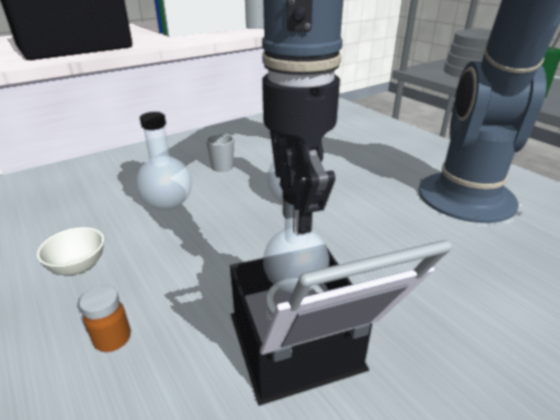

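The flask is held upright at about (296,255), above the ring at (295,295), and the reading of about -2.4 N matches its weight. I'll lower it to contact and then press.

```bash
python3 - <<'E'
from rig import *
from h import *
g=np.load("gz.npy"); r=np.array([.5714,.0997,0]); z0=g[2]+.083
move_l(r+[0,0,z0+.008],feed=.06)
hit=move_l(r+[0,0,z0-.004],feed=.015,until_force=3); s=sense()
print("contact",hit,s["position"][2]-z0,s["wrist_force"].round(2)); zc=s["position"][2]
sleep(.3)
for k in (.004,.008,.012,.016,.018,.020,.021,.022,.023,.024,.026):
    move_l(r+[0,0,zc-k],feed=.02); sleep(.15); s=sense()
    print(k,round(zc-s["position"][2],4),s["wrist_force"].round(1),round(s["finger_gap"],4))
    if s["wrist_force"][2]>24: break
p,d=camera("scene"); cv2.imwrite("pics/s7.png",p[:,:,::-1]); print(s["time_s"])
E
```

```text
contact True -0.0004366435432794913 [-1.06  1.58  1.28]
0.004 0.0038 [0.7 3.4 3.9] 0.0308
0.008 0.0078 [0.4 5.  4.8] 0.0306
0.012 0.0116 [1.  3.7 6.7] 0.0306
0.016 0.0153 [1.1 4.5 8.4] 0.0306
0.018 0.0172 [0.1 3.9 8.7] 0.0306
0.02 0.019 [1.3 4.  9.8] 0.0307
0.021 0.0199 [1.  4.6 8.2] 0.0309
0.022 0.0206 [ 0.1  5.  10.8] 0.0308
0.023 0.021 [ 0.3  4.1 14.2] 0.0312
0.024 0.0212 [-1.   5.6 18.5] 0.0305
0.026 0.0217 [-2.2  5.8 25.3] 0.0309
33.825
```

View pics/s7.png

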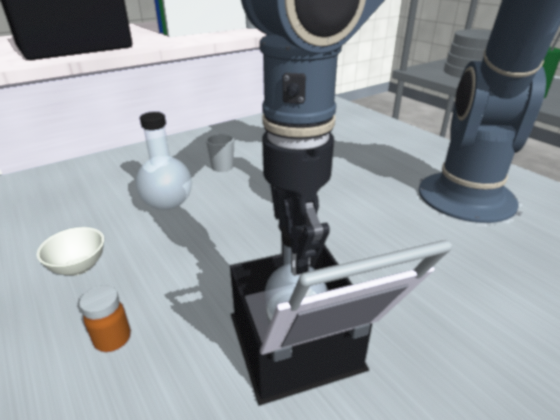

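The flask sits in the ring, pressed down, with the cover still back. The force rises slowly at about 0.4 N/mm until 20.5 mm, then climbs at more than 8 N/mm, so the ring is on its stop. I'll hand in.

```bash
python3 - <<'E'
from rig import *
s=sense(); print(s["wrist_force"].round(1),s["finger_gap"],s["position"],s["time_s"])
finish_job()
E
```

```text
[-3.3  6.3 25.5] 0.03058184712940294 [0.57450163 0.10038137 0.17713837] 33.875
the job is handed in; nothing more can be done
```

I opened the cover to its stop, put the smallest flask upright in the ring and pressed it all the way down. I handed the job in at 33.9 s with the flask still gripped and pressed.

- **Cover:** I swung it by the pinched handle bar until the force jumped at about 2.0 rad. A slow nudge on the bar then moved it less than 0.1 mm before the 6–7 N force limit stopped it. The camera plane fit read 1.976 rad, slightly under 2.0. I trusted the force evidence and took it to be on its stop.
- **Flask:** The grip opening stayed at about 30.6 mm, matching the neck. The flask touched the ring 0.4 mm below the expected height.
- **Press:** The force rose gently for about 20.5 mm of travel and then steeply, so the ring is on its stop. The last reading was 25.5 N of push. There was also a sideways force of about 7 N, and the tool sat about 3 mm off the measured ring centre, probably from the flask centring itself in the ring.
- **Surroundings:** In the last picture the cover is open. The things on the counter that were not hidden behind the arm stand where they were.

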